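Seat the tube plate on the shaker's pins

TASK

Push the blue tube plate across the top of the laboratory shaker, back towards the fence and sideways as needed, until both of its locating holes drop over the two brass pins and it lies flat, fully down on the steel deck. Only nudge it with the fingers: do not lift it or tip it up, and leave the bottle, the beaker and the jar beside the shaker alone.

Things in the scene. Friction and masses are not known exactly. Their poses are not given: they have to be found in the camera images.
- shaker: White bench-top orbital shaker, fixed, 250 (x) x 340 (y) mm; origin on the bench under its centre; x points from its blue control panel (robot side) to the fence, y along the fence, z up. Its steel deck is 55 mm above the bench. Over x = -125 to -32 mm a grey loading ledge stands 7 mm higher (62 mm above the bench). The top is otherwise clear apart from the pins and the fence.
- pin0 (a point): Centre of the tip of the brass pin at shaker x = 50, y = -40 mm. Both pins are 10 mm across for the lower 3.5 mm, then taper to 4 mm at the tip, 7 mm above the deck (level with the ledge). The plate hides the pins; yellow lines across the fence's top and across the ledge mark both pins' y.
- pin1 (a point): Centre of the tip of the other, equal brass pin, at shaker x = 50, y = +40 mm. A plate pushed 50 mm or more to either side of the seated place slips off one pin and may catch beside it.
- ledge (a point): Middle of the grey ledge's top edge at shaker x = -32 mm, y = 0, z = 62 mm; there a straight square step runs the full width along y, down 7 mm to the steel deck.
- fence (a point): Middle of the top edge of the aluminium fence's face that looks to the control panel: an upright wall at shaker x = 101 mm, 300 mm long along y, 10 mm thick, 25 mm above the deck. With the plate square against it the holes are 1 mm beyond the pins in x, within their play, and the plate's opposite long edge is 3 mm clear of the ledge's step.
- plate: Loose blue plastic plate, 130 (x) x 180 (y) x 20 mm, about 0.45 kg, no handle, origin at the centre of its underside. Starts flat on the ledge and pin tips, short of the fence, up to 45 mm to either side, slightly turned; moderate friction. Seated: origin at shaker x = 35, y = 0, z = 55 mm, axes as the shaker's. Off the ledge but not over the pins it leans a few degrees on the pin tips.
- hole0 (a point): Centre, at the underside, of the through hole in the plate at plate x = 15, y = -40 mm, 13 mm across, with a yellow rim on top (the white dots are only wells); it belongs on pin0.
- hole1 (a point): Centre, at the underside, of the equal hole at plate x = 15, y = +40 mm; it belongs on pin1.
- reagent: Bystander: loose amber bottle, 54 mm across, 115 mm tall, on the bench on the +y side of the shaker; origin at the centre of its underside.
- beaker: Bystander: loose clear beaker, 64 mm across, 75 mm tall, on the bench on the -y side of the shaker; origin at the centre of its underside.
- jar: Bystander: loose white jar with a red cap, 48 mm across, 60 mm tall, on the bench on the -y side of the shaker; origin at the centre of its underside.
There are look-alikes about, which are no part of the job. Of the things that look like the plate, the middle-sized one is meant.

How it is judged (in metres and radians):
At the end, for the whole second after the job is handed in: Each hole is centred on its own pin within 3 mm, the plate lies flat (within 0.02 rad) and at rest on the steel deck, within 1.5 mm of fully down, and the three bystanders are within 15 mm of where they started (horizontal distance between hole0 and pin0 below 0.003 m and horizontal distance between hole1 and pin1 below 0.003 m and z of each of hole0, hole1, plate in the frame of shaker below 0.0565 m and angle between plate's own z axis and vertical below 0.02 rad and linear speed of plate below 0.01 m/s and distance of each of reagent, beaker, jar from where it was at the start of the episode below 0.015 m); the robot touches nothing.
It fails at once if the plate is lifted (its centre more than 10 mm above its starting height)  (z of plate in the frame of shaker above 0.072 m).
It fails at once if the plate is tipped up by more than 0.2 rad (11 degrees) (angle between plate's own z axis and vertical above 0.2 rad).
It fails at once if a bystander is shifted by more than 15 mm or tipped (distance of any of reagent, beaker, jar from where it was at the start of the episode above 0.015 m or angle between any of reagent, beaker, jar's own z axis and vertical above 0.3 rad).
It also fails if it takes over 45 s, if anything falls off the work surface, if the arm or the gripper's body presses on something with over 40 N, if the wrist force passes 120 N, or if a joint passes its speed limit or range.

ROBOT

A 6-joint arm with a two-finger parallel gripper is mounted at the origin on the work surface. World frame = base frame: x ahead of the robot, y to its left, z up, the work surface at z = 0. Lengths are in mm, angles in rad, forces in N, time in s.
With the tool pointing down it reaches from about 300 to 775 mm from the base axis. Payload 14.6 kg.
Tool frame: the origin (TCP) lies at the very end of the fingers, on their centre line; the grasp point (between the pads) lies 19 mm behind it; z points along the fingers, y is the line along which they close (so a half turn about z gives the same grasp; the last joint's range is limited). The gripper opens to 94 mm and grips with 3 to 60 N. Pads are 16 mm wide; open, the fingers measure 119 mm over their backs; the gripper's body (75 mm by 177 mm) begins 78 mm behind the grasp point.
Start: joints at [1.206, 0.3, 1.521, -0, 1.321, -0.067], TCP at [161.377, 525.782, 205.446] pointing down, gripper open.
Joint ranges: [-3.03, 3.03], [-0.79, 2.21], [0.23, 2.52], [-1.04, 4.18], [0, 3.07], [-2.55, 2.55]. Speed limits (rad/s): [2.22, 2.22, 2.57, 3.14, 3.14, 3.14].

INTERFACE

Orientations are given as [roll, pitch, yaw] about the fixed x, y, z axes, in that order (R = Rz(yaw) Ry(pitch) Rx(roll)).
In Python, from cell import manip, camera, get_calibration gives the robot as it stands.
- The arm moves only by the tool arm_command, never from a script. Its argument "targets" is a list of rows, each an object of numbers: "hand": the opening, from -1 (shut) to 1 (fully open), so that 0 is half open; "x", "y", "z": the shift along the tool's x, y, z in m; "yaw": the turn about the tool's z in rad. In form: [{"hand": .., "x": .., "y": .., "z": .., "yaw": ..}, ...]. A call has 1 to 10 rows; each row shifts and turns the commanded pose from where the row before left it, along the tool's axes as they then stand; what a row does not reach is not made up. A row lasts 1/10 s, in which the tool goes at most 50 mm and 8.59 degrees, less where a joint would pass 70% of its speed; a pose out of reach is approached as far as the arm can. A call is refused whole if a number of a shift passes 0.05 or a number of a turn 0.15, either way. A call with a gripper value outside its range is refused whole. The fingers move at their own pace and stop on an object; "newtons" is the grip in N (left out, the last holds). Time passes only in rows, so rows that do not move let the fingers close. It gives the time, the measured TCP pose, the force, the opening and the grip force at its end, in the units of the state.
- manip.read_state(): the state, without advancing time (a new reading comes with each control period).
- camera(name): name is "scene" or "top" or "wrist"; returns the picture (400x640x3 uint8, red, green, blue); there is no depth.
- get_calibration(name): a dict with "K" (3x3 intrinsics, pixels), "cam_to_world" (4x4, takes a point from camera to world coordinates). Camera axes: x right, y up, looking along -z (the intrinsics and any distortion apply to the point x, -y, -z); pixel columns grow to the right and rows downward; lengths in mm; the calibration is good to about 2 mm. A picture is of the moment at which its call begins: read the wrist's pose just before it. get_calibration takes no time and is no camera call; for the wrist camera it gives the pose at the moment of the call.
- manip.sign_off(): hands the job in; it is judged then, once.
The state is a dict: "clock": time; "joints": joint angles; "qd": joint speeds; "effort": joint torques, N m; "eef_pos": TCP position; "eef_rot": TCP orientation; "wrist_force": force on the tool from outside, world axes, zero at the start; "moment": the same for the moment, N m; "finger_gap": finger opening in mm; "finger_force": force on a finger pad.
Only numpy, scipy, OpenCV 4.12 (cv2) and the standard library are available. Lean on these libraries where they do the work, as an engineer would, in place of code of your own. Each camera call takes 0.05 s, during which the arm holds its last target. There are 200 camera calls.

## Working session

There is one attempt and no reset: what is moved stays moved. The work goes in short steps, Python scripts to look and compute and a tool call to move; the robot and the scene stay as the last step left them, time stands still between calls to the robot, and variables do not carry over. Pictures are saved under pics/ and viewed, at most 10 in all, crops included, and the job is handed in when it is done.

Besides the shell and the picture viewer there is one more tool, called as name([rows], argument=value, ...), one row to a line, values as JSON. arm_command: Moves the arm, as the interface text tells. Its arguments: {"type":"object","properties":{"targets":{"type":"array"},"newtons":{"type":"number"}},"required":["targets"]}

```bash
mkdir -p pics; python3 - <<'E'
from cell import manip,camera,get_calibration
import cv2
for n in("top","scene"):
    cv2.imwrite(f"pics/{n}0.png",camera(n)[:,:,::-1]); c=get_calibration(n); print(n,c)
s=manip.read_state();print(s['clock'],s['eef_pos'],s['eef_rot'])
E
```

```text
top {'K': array([[495.27529851,   0.        , 330.53321179],
       [  0.        , 495.27529851, 207.03230671],
       [  0.        ,   0.        ,   1.        ]]), 'cam_to_world': array([[ 1.20609104e-02,  9.96559927e-01, -8.19929710e-02,
         4.15506393e+02],
       [-9.99695071e-01,  1.02504937e-02, -2.24653569e-02,
         4.54171929e-01],
       [-2.15476060e-02,  8.22389216e-02,  9.96379677e-01,
         1.37919183e+03],
       [ 0.00000000e+00,  0.00000000e+00,  0.00000000e+00,
         1.00000000e+00]])}
scene {'K': array([[405.79986433,   0.        , 315.84178723],
       [  0.        , 405.79986433, 200.36041968],
       [  0.        ,   0.        ,   1.        ]]), 'cam_to_world': array([[ 2.04430290e-01, -7.29296439e-01,  6.52943306e-01,
         1.25311939e+03],
       [ 9.78705637e-01,  1.64909433e-01, -1.22229930e-01,
        -1.24175255e+02],
       [-1.85346582e-02,  6.64026794e-01,  7.47479019e-01,
         9.35255092e+02],
       [ 0.00000000e+00,  0.00000000e+00,  0.00000000e+00,
         1.00000000e+00]])}
0.1 [161.30484631 525.5651232  204.94130993] [-3.14056274e+00 -3.60310676e-05  2.84381796e+00]
```

View pics/top0.png

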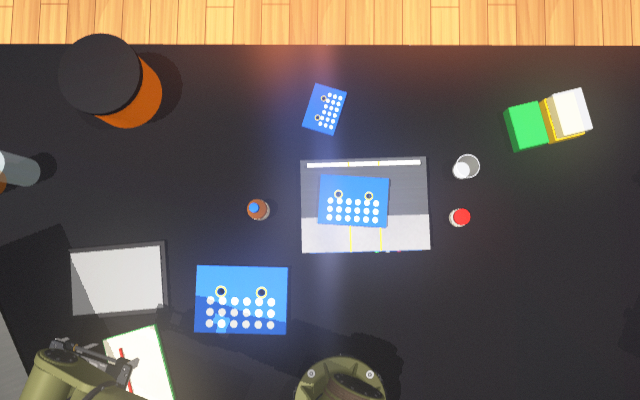

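View pics/scene0.png

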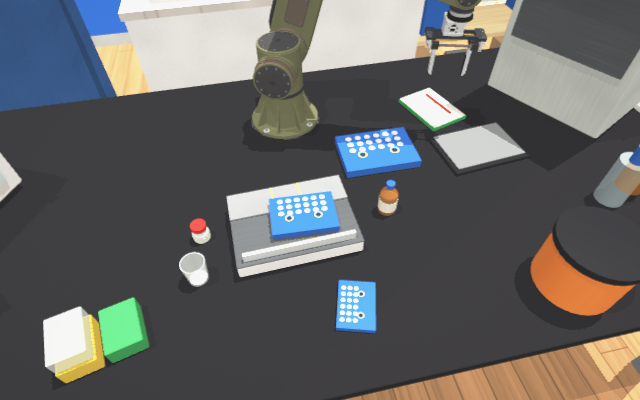

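Top view shows three blue plates: the large one at (242,300) on the bench, the small one at (325,109) on the bench, and the middle-sized one at (353,201) on the shaker. The last fits the description: its size, and it lies on the ledge. The bottle is at (258,210), the beaker at (465,167) and the jar at (460,217). The next step is to confirm with an enlarged crop.

```bash
python3 - <<'E'
import cv2
im=cv2.imread("pics/top0.png")[150:260,295:440]
cv2.imwrite("pics/crop0.png",cv2.resize(im,None,fx=5.4,fy=5.4,interpolation=cv2.INTER_CUBIC))
E
```

```text
(no output)
```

View pics/crop0.png

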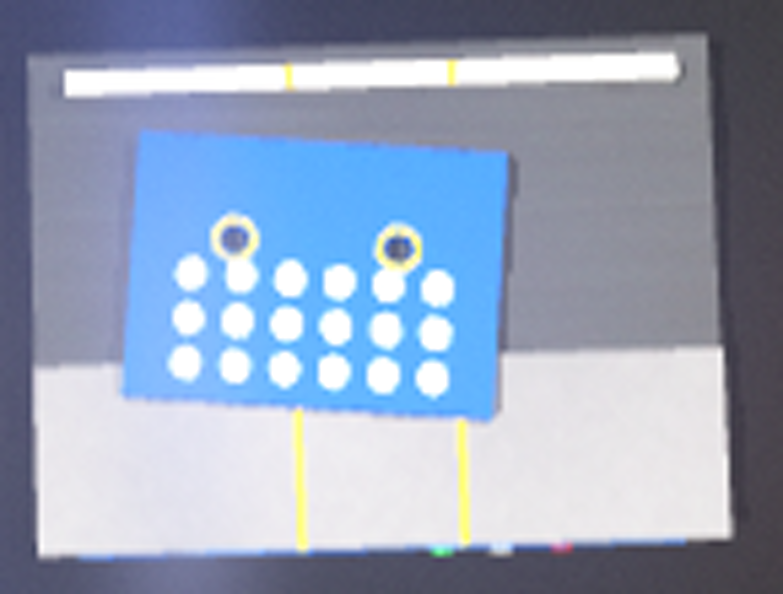

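The crop confirms it: the plate has two yellow-rimmed holes at crop (234,238) and (398,247). The pin lines cross the ledge at x ≈ 300 and 463. The plate is shifted left (+y) and slightly turned. I'll fit both poses.

```bash
cat > h.py <<'E'
import numpy as np
from scipy.optimize import least_squares
from cell import manip,camera,get_calibration
def proj(P,c):
    T=np.linalg.inv(c['cam_to_world']);p=np.c_[P,np.ones(len(P))]@T.T
    q=np.c_[p[:,0],-p[:,1],-p[:,2]]@c['K'].T
    return q[:,:2]/q[:,2:]
def place(s,L):
    x,y,a=s;c,d=np.cos(a),np.sin(a);L=np.asarray(L,float)
    return np.c_[x+c*L[:,0]-d*L[:,1],y+d*L[:,0]+c*L[:,1],L[:,2]]
def fit(L,uv,c,s0=(500,0,0)):
    r=least_squares(lambda s:(proj(place(s,L),c)-uv).ravel(),s0,x_scale=[10,10,.1],loss='soft_l1')
    return r.x,proj(place(r.x,L),c)-uv
def rel(sh,p):
    d=np.array(p[:2])-sh[:2];c,s=np.cos(sh[2]),np.sin(sh[2])
    return c*d[0]+s*d[1],-s*d[0]+c*d[1],p[2]-sh[2]
E
python3 - <<'E'
from h import *
c=get_calibration("top")
f=lambda a:(np.array(a,float)+.5)/5.4-.5+[295,150]
Ls=[[-32,170,62],[-32,-170,62],[-125,170,62],[-125,-170,62],[-125,40,62],[-125,-40,62],[101,150,80],[111,150,80],[101,40,80],[101,-40,80]]
sh,r=fit(Ls,f([[37,367],[722,346],[40,555],[731,537],[302,549],[465,543],[64,97],[64,71],[290,89],[453,84]]),c);print(sh,np.round(r,1).tolist())
Lp=[[65,90,82],[65,-90,82],[-65,-90,82],[-65,90,82],[15,40,82],[15,-40,82]]
p,r=fit(Lp,f([[140,131],[509,155],[494,420],[124,396],[234,238],[398,247]]),c);print(p,np.round(r,1).tolist())
print(rel(sh,p))
for n,uv,z,in(("bottle",(258,210),60),("beaker",(466,167),60),("jar",(460,217),50)):
    print(n,fit([[0,0,z]],np.array([uv]),c)[0])
E
```

```text
[ 5.33483228e+02 -5.94804034e+01  3.98604263e-02] [[-0.6, 0.1], [0.4, 0.2], [-0.4, 0.2], [0.3, 0.0], [0.1, -0.0], [0.2, 0.3], [0.2, -0.6], [0.1, 0.5], [-0.2, -0.4], [-0.1, -0.4]]
[ 5.40371776e+02 -2.92878618e+01 -5.24208206e-02] [[0.0, 0.0], [-0.2, -0.3], [-0.1, -0.1], [-0.3, -0.0], [0.3, 0.1], [0.3, 0.3]]
(np.float64(8.08624485181619), np.float64(29.89405132824886), np.float64(-0.09228124690449757))
bottle [514.08269015 224.55444279   0.        ]
beaker [ 635.24516663 -330.97927523    0.        ]
jar [ 501.70657421 -316.14785482    0.        ]
```

arm_command([
  {"hand":1,"yaw":0.137},
  {"hand":1,"yaw":0.137},
  {"hand":1,"yaw":0.137},
  {"hand":1,"yaw":0.137},
  {"hand":1,"yaw":0.137},
  {"hand":1,"yaw":0.137},
  {"hand":1,"yaw":0.137},
  {"hand":1,"yaw":0.137},
  {"hand":1,"yaw":0.137},
  {"hand":1},
])

```text
schema error: expected keys hand, x, y, z, yaw
```

arm_command([
  {"hand":1,"x":-0.03,"y":0.024},
  {"hand":1,"x":-0.03,"y":0.024},
  {"hand":1,"x":-0.03,"y":0.024},
  {"hand":1,"x":-0.03,"y":0.024},
  {"hand":1,"x":-0.03,"y":0.024},
  {"hand":1,"x":-0.03,"y":0.024},
  {"hand":1,"x":-0.03,"y":0.024},
  {"hand":1,"x":-0.03,"y":0.024},
])

```text
schema error: expected keys hand, x, y, z, yaw
```

arm_command([
  {"hand":1,"x":-0.03,"y":0.024},
  {"hand":1,"x":-0.03,"y":0.024},
  {"hand":1,"x":-0.03,"y":0.024},
  {"hand":1,"x":-0.03,"y":0.024},
  {"hand":1,"x":-0.03,"y":0.024},
  {"hand":1,"x":-0.03,"y":0.024},
  {"hand":1,"x":-0.02,"y":0.012},
  {"hand":1},
  {"hand":1},
])

```text
schema error: expected keys hand, x, y, z, yaw
```

All five keys are required in every row.

arm_command([
  {"hand":1,"x":0,"y":0,"z":0,"yaw":0.137},
  {"hand":1,"x":0,"y":0,"z":0,"yaw":0.137},
  {"hand":1,"x":0,"y":0,"z":0,"yaw":0.137},
  {"hand":1,"x":0,"y":0,"z":0,"yaw":0.137},
  {"hand":1,"x":0,"y":0,"z":0,"yaw":0.137},
  {"hand":1,"x":0,"y":0,"z":0,"yaw":0.137},
  {"hand":1,"x":0,"y":0,"z":0,"yaw":0.137},
  {"hand":1,"x":0,"y":0,"z":0,"yaw":0.137},
  {"hand":1,"x":0,"y":0,"z":0,"yaw":0.137},
  {"hand":1,"x":0,"y":0,"z":0,"yaw":0},
])

```text
clock: 1.1
eef_pos: [161.3, 525.6, 205.1]
eef_rot: [-3.141, 0.001, 1.609]
wrist_force: [0.2, 0.0, 0.2]
finger_gap: 94.1
finger_force: 0.0
```

arm_command([
  {"hand":1,"x":-0.03,"y":0.024,"z":0,"yaw":0},
  {"hand":1,"x":-0.03,"y":0.024,"z":0,"yaw":0},
  {"hand":1,"x":-0.03,"y":0.024,"z":0,"yaw":0},
  {"hand":1,"x":-0.03,"y":0.024,"z":0,"yaw":0},
  {"hand":1,"x":-0.03,"y":0.024,"z":0,"yaw":0},
  {"hand":1,"x":-0.03,"y":0.024,"z":0,"yaw":0},
  {"hand":1,"x":-0.03,"y":0.024,"z":0,"yaw":0},
  {"hand":1,"x":-0.03,"y":0.024,"z":0,"yaw":0},
])

```text
clock: 1.9
eef_pos: [363.6, 292.3, 205.4]
eef_rot: [-3.142, 0.0, 1.616]
wrist_force: [0.4, 0.2, -0.1]
finger_gap: 94.1
finger_force: 0.0
```

arm_command([
  {"hand":1,"x":-0.03,"y":0.024,"z":0,"yaw":0},
  {"hand":1,"x":-0.03,"y":0.024,"z":0,"yaw":0},
  {"hand":1,"x":-0.03,"y":0.024,"z":0,"yaw":0},
  {"hand":1,"x":-0.03,"y":0.024,"z":0,"yaw":0},
  {"hand":1,"x":-0.03,"y":0.024,"z":0,"yaw":0},
  {"hand":1,"x":-0.03,"y":0.024,"z":0,"yaw":0},
  {"hand":1,"x":-0.02,"y":0.02,"z":0,"yaw":0},
  {"hand":1,"x":0,"y":0,"z":0,"yaw":0},
  {"hand":1,"x":0,"y":0,"z":0,"yaw":0},
])

```text
clock: 2.8
eef_pos: [534.5, 100.2, 205.0]
eef_rot: [-3.141, -0.0, 1.613]
wrist_force: [0.5, 0.6, -0.1]
finger_gap: 94.0
finger_force: 0.0
```

arm_command([
  {"hand":1,"x":0,"y":0,"z":0.03,"yaw":0},
  {"hand":1,"x":0,"y":0,"z":0.03,"yaw":0},
  {"hand":1,"x":0,"y":0,"z":0.03,"yaw":0},
  {"hand":1,"x":0,"y":0,"z":0.03,"yaw":0},
  {"hand":1,"x":0,"y":0,"z":0.018,"yaw":0},
  {"hand":1,"x":0,"y":0,"z":0,"yaw":0},
  {"hand":1,"x":0,"y":0,"z":0,"yaw":0},
])

```text
clock: 3.5
eef_pos: [534.6, 101.1, 68.2]
eef_rot: [3.141, -0.0, 1.613]
wrist_force: [-0.3, -0.3, 0.3]
finger_gap: 94.4
finger_force: 0.0
```

arm_command([
  {"hand":1,"x":-0.008,"y":0,"z":0,"yaw":0},
  {"hand":1,"x":-0.008,"y":0,"z":0,"yaw":0},
  {"hand":1,"x":-0.006,"y":0,"z":0,"yaw":0},
  {"hand":1,"x":-0.004,"y":0,"z":0,"yaw":0},
  {"hand":1,"x":-0.004,"y":0,"z":0,"yaw":0},
  {"hand":1,"x":-0.004,"y":0,"z":0,"yaw":0},
  {"hand":1,"x":-0.004,"y":0,"z":0,"yaw":0},
  {"hand":1,"x":-0.004,"y":0,"z":0,"yaw":0},
])

```text
clock: 4.3
eef_pos: [536.4, 58.2, 67.5]
eef_rot: [-3.142, -0.0, 1.611]
wrist_force: [-1.3, 2.9, 1.7]
finger_gap: 93.8
finger_force: 1.7
```

arm_command([
  {"hand":1,"x":-0.004,"y":0,"z":0,"yaw":0},
  {"hand":1,"x":-0.004,"y":0,"z":0,"yaw":0},
  {"hand":1,"x":-0.004,"y":0,"z":0,"yaw":0},
  {"hand":1,"x":-0.004,"y":0,"z":0,"yaw":0},
  {"hand":1,"x":-0.002,"y":0,"z":0,"yaw":0},
  {"hand":1,"x":0,"y":0,"z":0,"yaw":0},
])

```text
clock: 4.9
eef_pos: [537.1, 39.9, 67.3]
eef_rot: [-3.142, 0.0, 1.611]
wrist_force: [-0.0, 0.7, 0.1]
finger_gap: 94.0
finger_force: 0.0
```

arm_command([
  {"hand":1,"x":0.01,"y":0,"z":0,"yaw":0},
  {"hand":1,"x":0.01,"y":0,"z":0,"yaw":0},
  {"hand":1,"x":0,"y":0,"z":-0.03,"yaw":0},
  {"hand":1,"x":0,"y":0,"z":-0.03,"yaw":0},
  {"hand":1,"x":0,"y":0,"z":-0.03,"yaw":0},
  {"hand":1,"x":-0.03,"y":-0.025,"z":0,"yaw":0},
  {"hand":1,"x":-0.03,"y":-0.025,"z":0,"yaw":0},
  {"hand":1,"x":-0.03,"y":-0.025,"z":0,"yaw":0},
  {"hand":1,"x":-0.03,"y":-0.025,"z":0,"yaw":0},
  {"hand":1,"x":0,"y":0,"z":0,"yaw":0.141},
])

```text
clock: 5.9
eef_pos: [439.4, -65.1, 157.6]
eef_rot: [-3.141, 0.001, 1.47]
wrist_force: [0.3, 1.0, 0.3]
finger_gap: 93.9
finger_force: 0.0
```

arm_command([
  {"hand":1,"x":0,"y":0,"z":0,"yaw":0.143},
  {"hand":1,"x":0,"y":0,"z":0,"yaw":0.143},
  {"hand":1,"x":0,"y":0,"z":0,"yaw":0.143},
  {"hand":1,"x":0,"y":0,"z":0,"yaw":0.143},
  {"hand":1,"x":0,"y":0,"z":0,"yaw":0.143},
  {"hand":1,"x":0,"y":0,"z":0,"yaw":0.143},
  {"hand":1,"x":0,"y":0,"z":0,"yaw":0.143},
  {"hand":1,"x":0,"y":0,"z":0,"yaw":0.143},
  {"hand":1,"x":0,"y":0,"z":0,"yaw":0.143},
  {"hand":1,"x":0,"y":0,"z":0,"yaw":0.143},
])

```text
clock: 6.9
eef_pos: [441.3, -62.8, 157.4]
eef_rot: [3.141, 0.0, 0.035]
wrist_force: [-0.6, 0.1, -0.0]
finger_gap: 94.2
finger_force: 0.0
```

```bash
python3 - <<'E'
from h import *
import cv2
s=manip.read_state();print(s['clock'],s['eef_pos'],s['eef_rot'])
a=cv2.resize(camera("top")[150:260,295:440],None,fx=5.4,fy=5.4,interpolation=cv2.INTER_CUBIC)
cv2.imwrite("pics/top1.png",a[:,:,::-1])
E
```

```text
6.9 [441.27433084 -62.76156255 157.4304675 ] [3.14140657e+00 3.13083110e-05 3.47399543e-02]
```

View pics/top1.png

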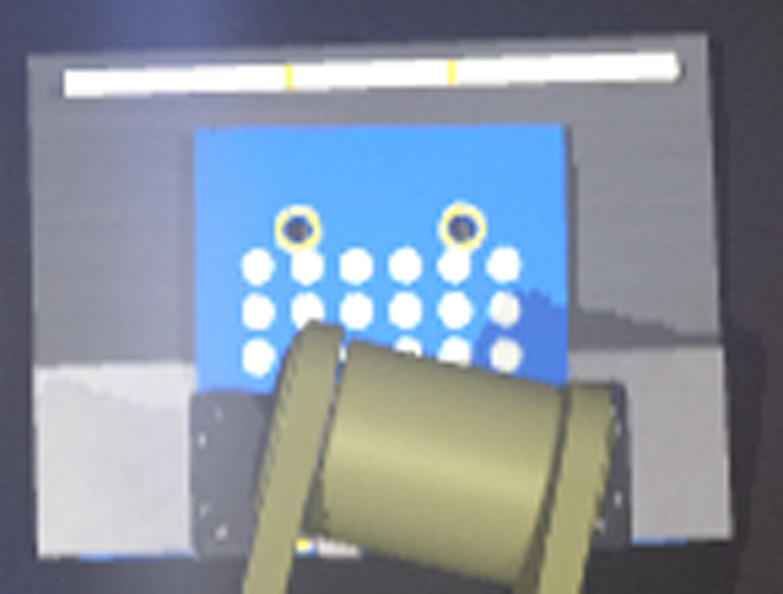

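```bash
python3 - <<'E'
from h import *
c=get_calibration("top");sh=[533.48,-59.48,.03986]
f=lambda a:(np.array(a,float)+.5)/5.4-.5+[295,150]
p,r=fit([[65,90,82],[65,-90,82],[15,40,82],[15,-40,82]],f([[194,128],[563,126],[298,229],[461,228]]),c);print(p,np.round(r,1).tolist(),rel(sh,p))
s=manip.read_state();print(rel(sh,[*s['eef_pos'][:2],s['eef_rot'][2]]))
E
```

```text
[ 5.48069983e+02 -6.03007760e+01  1.49538446e-02] [[0.1, 0.0], [0.0, -0.0], [-0.2, 0.0], [0.1, 0.0]] (np.float64(14.54568636901385), np.float64(-1.4015267958515132), np.float64(-0.024906155399066876))
(np.float64(-92.2491586920381), np.float64(0.3650144503475965), np.float64(-0.014267697985888887))
```

Fit: the plate is at shaker (14.5, −1.4) mm and −0.025 rad, which is inside the pins' capture range. The two-finger push from the rear will square it.

arm_command([
  {"hand":1,"x":0,"y":0,"z":0.03,"yaw":0},
  {"hand":1,"x":0,"y":0,"z":0.03,"yaw":0},
  {"hand":1,"x":0,"y":0,"z":0.03,"yaw":0},
  {"hand":1,"x":0.01,"y":0,"z":0,"yaw":0},
  {"hand":1,"x":0.01,"y":0,"z":0,"yaw":0},
  {"hand":1,"x":0.005,"y":0,"z":0,"yaw":0},
  {"hand":1,"x":0.004,"y":0,"z":0,"yaw":0},
  {"hand":1,"x":0.003,"y":0,"z":0,"yaw":0},
  {"hand":1,"x":0.003,"y":0,"z":0,"yaw":0},
  {"hand":1,"x":0.003,"y":0,"z":0,"yaw":0},
])

```text
clock: 7.95
eef_pos: [479.0, -62.0, 67.6]
eef_rot: [-3.142, 0.0, 0.04]
wrist_force: [-4.3, -0.4, 3.9]
finger_gap: 94.0
finger_force: 2.1
```

arm_command([
  {"hand":1,"x":0.003,"y":0,"z":0,"yaw":0},
  {"hand":1,"x":0.003,"y":0,"z":0,"yaw":0},
  {"hand":1,"x":0.003,"y":0,"z":0,"yaw":0},
  {"hand":1,"x":0.003,"y":0,"z":0,"yaw":0},
  {"hand":1,"x":0,"y":0,"z":0,"yaw":0},
])

```text
clock: 8.45
eef_pos: [491.8, -61.5, 67.5]
eef_rot: [3.141, -0.001, 0.04]
wrist_force: [-0.3, -0.2, 0.4]
finger_gap: 94.1
finger_force: 0.0
```

```bash
python3 - <<'E'
from h import *
import cv2
s=manip.read_state();print(rel([533.48,-59.48,.03986],[*s['eef_pos'][:2],s['eef_rot'][2]]))
a=cv2.resize(camera("top")[150:260,295:440],None,fx=5.4,fy=5.4,interpolation=cv2.INTER_CUBIC)
cv2.imwrite("pics/top2.png",a[:,:,::-1])
E
```

```text
(np.float64(-41.70638519998277), np.float64(-0.3737146643377365), np.float64(2.1225306305001912e-05))
```

View pics/top2.png

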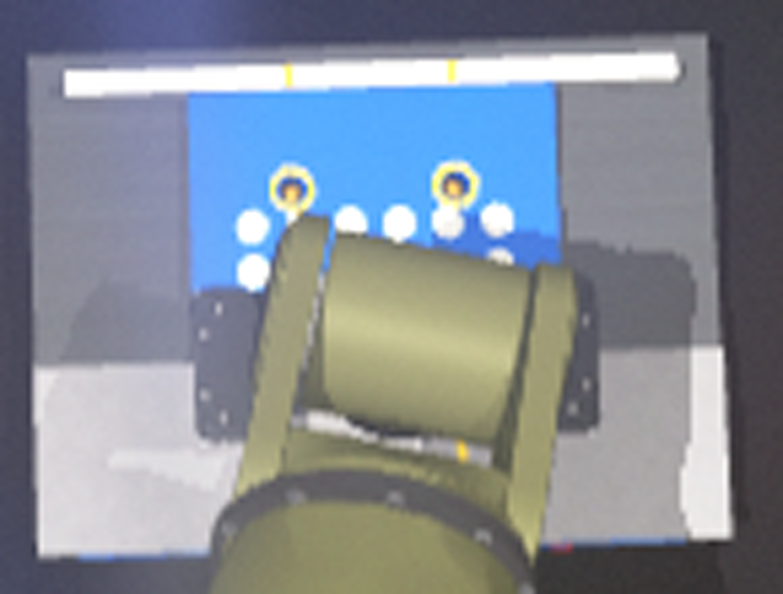

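Brass pin tips now show in both holes, at (292,190) and (455,186). I'll press on gently to the fence, then back off and look.

arm_command([
  {"hand":1,"x":0.002,"y":0,"z":0,"yaw":0},
  {"hand":1,"x":0.001,"y":0,"z":0,"yaw":0},
  {"hand":1,"x":0.001,"y":0,"z":0,"yaw":0},
  {"hand":1,"x":0,"y":0,"z":0,"yaw":0},
])

```text
clock: 8.9
eef_pos: [495.1, -61.4, 67.4]
eef_rot: [3.142, 0.0, 0.04]
wrist_force: [-2.0, -0.7, 1.2]
finger_gap: 94.2
finger_force: 0.8
```

```bash
python3 - <<'E'
from h import *
import cv2
s=manip.read_state();print(rel([533.48,-59.48,.03986],[*s['eef_pos'][:2],s['eef_rot'][2]]),s['wrist_force'])
a=cv2.resize(camera("top")[150:260,295:440],None,fx=5.4,fy=5.4,interpolation=cv2.INTER_CUBIC)
b=cv2.resize(camera("scene")[160:280,210:380],None,fx=4.6,fy=4.6,interpolation=cv2.INTER_CUBIC)
cv2.imwrite("pics/top3.png",a[:,:,::-1]);cv2.imwrite("pics/sc3.png",b[:,:,::-1])
o=cv2.imread("pics/top2.png")
# blue-mask top-edge/hole drift vs previous view
for im in(o,a[:,:,::-1]):
    h=cv2.cvtColor(np.ascontiguousarray(im),cv2.COLOR_BGR2HSV);m=cv2.inRange(h,(100,120,150),(115,255,255));m[:80]=0;m[280:]=0
    ys,xs=np.where(m);print([int(np.where(m[:,u])[0].min()) for u in(230,370,520)],[(int(np.where(m[v])[0].min()),int(np.where(m[v])[0].max())) for v in(120,150)])
E
```

```text
(np.float64(-38.4442589396331), np.float64(-0.3968955606840261), np.float64(-0.00014932626485219397)) [-2.04287401 -0.68069631  1.18396207]
[93, 88, 85] [(188, 555), (190, 556)]
[93, 88, 84] [(188, 555), (189, 556)]
```

View pics/sc3.png

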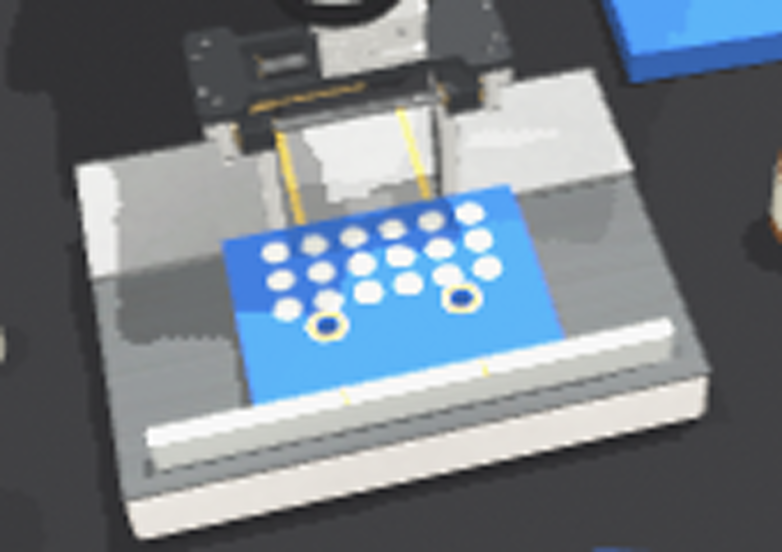

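The plate stands square at the fence, with its holes at (327,325) and (461,298). I'll retract and check its height.

arm_command([
  {"hand":1,"x":-0.01,"y":0,"z":0,"yaw":0},
  {"hand":1,"x":-0.02,"y":0,"z":0,"yaw":0},
  {"hand":1,"x":-0.01,"y":0,"z":-0.03,"yaw":0},
  {"hand":1,"x":-0.02,"y":0,"z":-0.03,"yaw":0},
  {"hand":1,"x":-0.03,"y":0,"z":-0.03,"yaw":0},
  {"hand":1,"x":-0.03,"y":0,"z":-0.02,"yaw":0},
  {"hand":1,"x":-0.02,"y":0,"z":0,"yaw":0},
  {"hand":1,"x":0,"y":0,"z":0,"yaw":0},
])

```text
clock: 9.8
eef_pos: [353.7, -66.9, 177.9]
eef_rot: [3.141, -0.002, 0.039]
wrist_force: [0.4, 0.2, -1.2]
finger_gap: 93.9
finger_force: 0.0
```

```bash
python3 - <<'E'
from h import *
import cv2
a=cv2.resize(camera("top")[150:260,295:440],None,fx=5.4,fy=5.4,interpolation=cv2.INTER_CUBIC)
b=cv2.resize(camera("scene")[170:270,220:370],None,fx=5.3,fy=5.3,interpolation=cv2.INTER_CUBIC)
cv2.imwrite("pics/top4.png",a[:,:,::-1]);cv2.imwrite("pics/sc4.png",b[:,:,::-1])
E
```

```text
(no output)
```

View pics/top4.png

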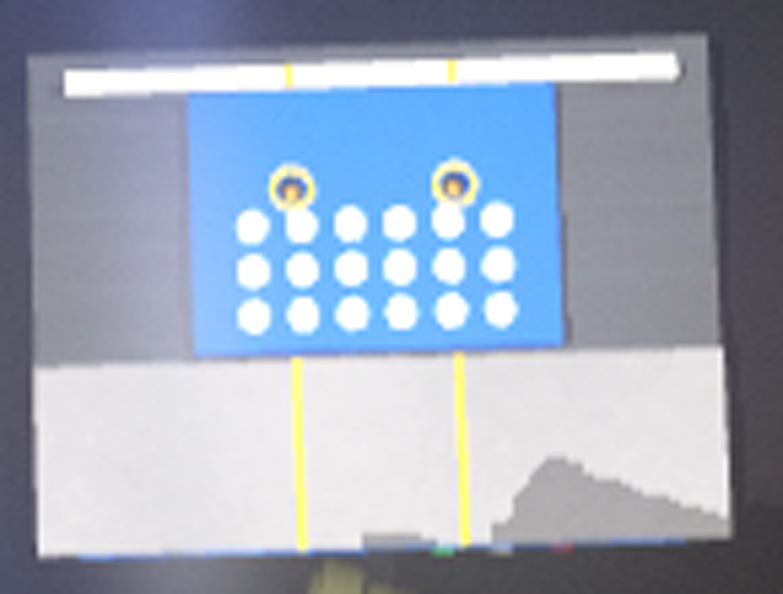

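View pics/sc4.png

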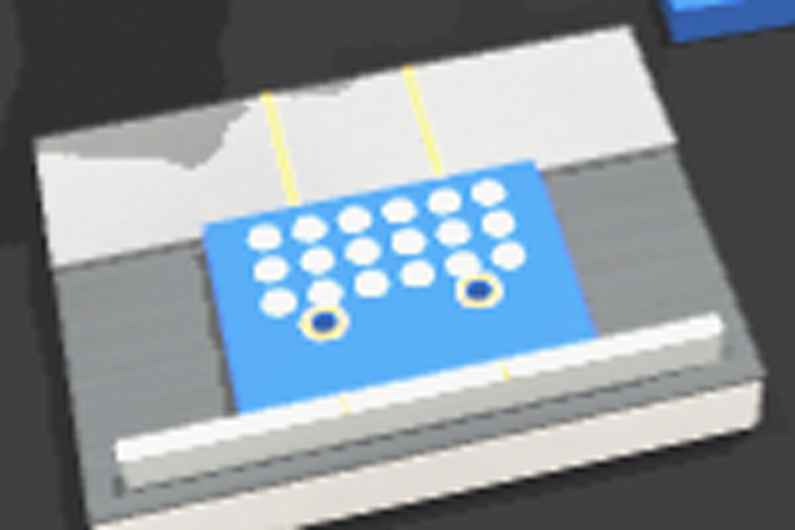

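The plate sits against the fence with pins in both holes. To check the height numerically, I'll fit the shaker per camera and solve the plate pose with a free height and tilt.

```bash
python3 - <<'E'
from h import *
ct,cs=get_calibration("top"),get_calibration("scene")
f=lambda a:(np.array(a,float)+.5)/5.4-.5+[295,150]
g=lambda a:(np.array(a,float)+.5)/5.3-.5+[220,170]
Ls=[[-32,170,62],[-32,-170,62],[-125,170,62],[-125,-170,62],[-125,40,62],[-125,-40,62],[101,150,80],[101,40,80],[101,-40,80]]
st,_=fit(Ls,f([[37,367],[722,346],[40,555],[731,537],[302,549],[465,543],[64,97],[290,89],[453,84]]),ct)
# scene: world y is right in the picture
Lc=[[-32,170,62],[-32,-170,62],[-125,170,62],[-125,-170,62],[-125,40,62],[-125,-40,62],[111,150,80],[111,-150,80]]
ss,r=fit(Lc,g([[676,145],[55,267],[631,27],[35,139],[407,67],[266,94],[722,322],[117,458]]),cs);print(st,ss,np.round(r,1).tolist())
Lp=np.array([[65,90],[65,-90],[-65,-90],[-65,90],[15,40],[15,-40]],float)
ut=f([[188,94],[554,84],[562,343],[196,355],[291,188],[455,184]])
us=g([[204,226],[534,161],[478,290],[324,321]]);Ic=[2,3,4,5]
def pts(p,s,I): # pose in shaker frame: x,y,yaw,z,pitch
    x,y,a,z,t=p;L=Lp[I]
    Q=place((x,y,a),np.c_[L,z-t*L[:,0]]);return place(s,Q)
F=lambda p:np.r_[(proj(pts(p,st,range(6)),ct)-ut).ravel(),(proj(pts(p,ss,Ic),cs)-us).ravel()]
q=least_squares(F,[35,0,0,78,0],x_scale=[1,1,.01,1,.01],loss='soft_l1');print(np.round(q.x,3),q.cost,np.round(q.fun,1))
for z in(75,78,82):
    w=least_squares(lambda p:F([*p[:3],z,0]),[35,0,0],x_scale=[1,1,.01],loss='soft_l1');print(z,w.x.round(3),w.cost)
E
```

```text
[ 5.33343865e+02 -5.95016408e+01  4.04703715e-02] [ 5.33050354e+02 -5.86132316e+01  3.75215880e-02] [[-0.1, -0.7], [-0.4, -0.4], [-0.5, -0.3], [0.1, -0.2], [0.1, 0.1], [0.4, -0.0], [-0.0, 1.7], [0.4, 0.2]]
[ 3.5864e+01 -1.6000e-02 -2.0000e-03  7.4086e+01 -2.3000e-02] 0.5571282660263635 [-0.1 -0.4 -0.1 -0.6  0.2  0.4 -0.2  0.1  0.2  0.4  0.   0.2 -0.2 -0.
  0.2 -0.1  0.1  0.1  0.   0.2]
75 [ 3.6152e+01 -3.0000e-02 -1.0000e-03] 0.8341881046652238
78 [ 3.6472e+01  1.3000e-02 -1.0000e-03] 2.3129493108571855
82 [36.5    0.159  0.   ] 5.824954247904024
```

The best fit has the plate top at about 74–75 mm (75 mm is fully seated), at x = 36, y = 0 and square. I'm handing it in.

```bash
python3 -c "
from cell import manip
print(manip.sign_off())"
```

```text
the job is handed in; nothing more can be done
None
```

The blue plate is seated over both brass pins, about square against the fence and fully down on the deck by the final camera fit; the job is handed in, but no verdict came back and I did not re-measure the bystanders.

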